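# Fetch the magnifier from behind the eyedrop bottles

## Task

Move all three eyedrop bottles out of the tray and stand them upright on the grey side mat; only then take the hand magnifier that lies behind them at its balance point so that it carries level, and lay it flat on the white glasses stand with its lens centred on the round pad in the rimmed bay and its handle along the plank. Then stand every bottle back in the tray seat it came from, keeping the bottles upright throughout and leaving the timer and the spoon rest where they are.

Things in the scene. Friction and masses are not known exactly. Their poses are not given: they have to be found in the camera images.
- bottle_slim: Loose eyedrop bottle, off-white plastic, white cap, upright; origin at the centre of its underside, z up. The slim round one: body 26 mm in diameter up to 54 mm high, narrow cap above, 82 mm tall in all. About 30 g. Starts in any one of the three tray seats, within 5 mm of its centre.
- bottle_squat: Loose eyedrop bottle, off-white plastic, white cap, upright; origin at the centre of its underside, z up. The wide, low round one: body 36 mm in diameter up to 46 mm high, cap 24 mm wide above, 64 mm tall in all. About 45 g. Starts in any one of the three tray seats, within 5 mm of its centre.
- bottle_square: Loose eyedrop bottle, off-white plastic, white cap, upright; origin at the centre of its underside, z up. The square one: body 30 x 30 mm (flat sides face x and y) up to 52 mm high, round cap 20 mm wide above, 73 mm tall in all. About 40 g. Starts in any one of the three tray seats, within 5 mm of its centre, turned at most 0.2 rad to the tray.
- magnifier: Loose hand magnifier, lying flat in the tray behind the bottles, 140 g. Origin under the lens centre; z up; handle along -x. Lens ring 64 mm across, 18 mm thick. Steel neck 14 mm wide, 16 mm thick, 1 mm off the ground, x -30 to -78 mm; black grip 18 mm wide and thick to x -150 mm. The lens end is heavy: it balances at x = -52 mm. Starts along the tray's y, lens to +y.
- tray: Fixed moulded grey-beige tray, 180 mm (x) by 280 mm (y), floor 4 mm thick, rim 14 mm high, 5 mm thick. Origin at the centre of its underside; -x is its front, towards the robot. Three darker round seat marks (46 mm across, flat) on the floor at (x, y) = (-49, 75), (-22, 0), (-49, -75) mm.
- side_mat: Fixed flat dark grey mat, 230 mm (x) by 120 mm (y), 3 mm thick, to the left or the right of the tray. Origin at the centre of its underside. All three bottles fit on it in a line along x.
- stand: Fixed white plastic glasses stand, across the tray from the mat. Origin on the underside below the lens bay's centre. Flat top 6 mm up: bay 96 x 96 mm with a grey round pad (72 mm) for the lens, rim 14 mm high at x = 50 and y = +-48 mm (x -19 to 51); handle plank without rim, 50 mm wide, along -x to x = -159 mm. Nose piece 34 mm wide, 51 mm high at x = 50 to 62 mm.
- timer: Bystander, loose: round blue kitchen timer with a white dial, 66 mm in diameter, 59 mm high, beyond the tray. Origin at the centre of its underside. Leave it alone.
- spoon_rest: Bystander, loose: white ceramic spoon rest, a dish 86 mm across and 18 mm high with a short tab to -x, between the robot and the tray. Origin at the centre of its underside. Leave it alone.
There are look-alikes about, which are no part of the job. Leave any black, green or orange look-alike of the bottle_slim alone.

How it is judged (in metres and radians):
On the way, in this order (a step that is already met when the one before it is completed fails the run):
1. all three bottles stand upright on the side mat, the magnifier still lying in its place in the tray (x of bottle_slim in the frame of side_mat between -0.108 and 0.108 m and y of bottle_slim in the frame of side_mat between -0.053 and 0.053 m and z of bottle_slim in the frame of side_mat between -0.002 and 0.007 m and angle between each of bottle_slim, bottle_squat, bottle_square's own z axis and vertical below 0.12 rad and x of bottle_squat in the frame of side_mat between -0.108 and 0.108 m and y of bottle_squat in the frame of side_mat between -0.053 and 0.053 m and z of bottle_squat in the frame of side_mat between -0.002 and 0.007 m and x of bottle_square in the frame of side_mat between -0.108 and 0.108 m and y of bottle_square in the frame of side_mat between -0.053 and 0.053 m and z of bottle_square in the frame of side_mat between -0.002 and 0.007 m and distance of magnifier from where it was at the start of the episode below 0.03 m), for 0.2 s.
2. the magnifier lies flat on the stand, lens in the bay, while the bottles still stand on the mat (horizontal distance between magnifier and stand below 0.015 m and angle between the x axis of magnifier and the x axis of stand, either way round below 0.26 rad and angle between magnifier's own z axis and vertical below 0.06 rad and z of magnifier in the frame of stand between 0.003 and 0.01 m and x of bottle_slim in the frame of side_mat between -0.108 and 0.108 m and y of bottle_slim in the frame of side_mat between -0.053 and 0.053 m and z of bottle_slim in the frame of side_mat between -0.002 and 0.007 m and angle between each of bottle_slim, bottle_squat, bottle_square's own z axis and vertical below 0.12 rad and x of bottle_squat in the frame of side_mat between -0.108 and 0.108 m and y of bottle_squat in the frame of side_mat between -0.053 and 0.053 m and z of bottle_squat in the frame of side_mat between -0.002 and 0.007 m and x of bottle_square in the frame of side_mat between -0.108 and 0.108 m and y of bottle_square in the frame of side_mat between -0.053 and 0.053 m and z of bottle_square in the frame of side_mat between -0.002 and 0.007 m), for 0.2 s.
At the end, for the whole second after the job is handed in: The magnifier lies flat and at rest on the stand, lens centre within 15 mm of the bay's centre, handle along the plank within 15 degrees; each bottle stands upright and at rest within 15 mm of where it stood at the start (horizontal distance between magnifier and stand below 0.015 m and angle between the x axis of magnifier and the x axis of stand, either way round below 0.26 rad and angle between magnifier's own z axis and vertical below 0.06 rad and z of magnifier in the frame of stand between 0.003 and 0.01 m and linear speed of each of magnifier, bottle_slim, bottle_squat, bottle_square below 0.02 m/s and angular speed of each of magnifier, bottle_slim, bottle_squat, bottle_square below 0.3 rad/s and distance of each of bottle_slim, bottle_squat, bottle_square from where it was at the start of the episode below 0.015 m and angle between each of bottle_slim, bottle_squat, bottle_square's own z axis and vertical below 0.1 rad); the robot touches nothing.
It fails at once if the magnifier tips more than 20 degrees from level (angle between magnifier's own z axis and vertical above 0.35 rad).
It fails at once if a bottle tips over (angle between any of bottle_slim, bottle_squat, bottle_square's own z axis and vertical above 0.6 rad).
It fails at once if the timer is moved more than 20 mm (distance of timer from where it was at the start of the episode above 0.02 m).
It fails at once if the spoon rest is moved more than 20 mm (distance of spoon_rest from where it was at the start of the episode above 0.02 m).
It also fails if it takes over 147 s, if anything falls off the work surface, if the arm or the gripper's body presses on something with over 40 N, if the wrist force passes 120 N, or if a joint passes its speed limit or range.

## Robot

A 6-joint arm with a two-finger parallel gripper is mounted at the origin on the work surface. World frame = base frame: x ahead of the robot, y to its left, z up, the work surface at z = 0. Lengths are in mm, angles in rad, forces in N, time in s.
With the tool pointing down it reaches from about 350 to 975 mm from the base axis. Payload 7.1 kg.
Tool frame: the origin (TCP) lies on the front face of the gripper's body, between the roots of the fingers; the fingertips stand 80 mm ahead of it and the grasp point (between the pads) lies 61 mm ahead of it (env.tips_ahead is the distance from the TCP to the fingertips, in mm); z points along the fingers, y is the direction in which the jaws open and shut (so a half turn about z gives the same grasp; the last joint's range is limited). The gripper opens to 88 mm and grips with 3 to 60 N. Pads are 20 mm wide; open, the fingers measure 115 mm over their backs; the gripper's body (75 mm by 178 mm) begins 61 mm behind the grasp point.
Start: joints at [-1.192, 0.423, 1.63, -0, 1.089, -0.019], TCP at [242.135, -576.174, 302.675] pointing down, gripper open.
Joint ranges: [-3, 3], [-0.9, 2.11], [0.09, 2.58], [-1.31, 4.45], [0.11, 2.69], [-2.54, 2.54]. Speed limits (rad/s): [2.39, 2.39, 3.01, 3.14, 3.14, 3.14].

## Interface

Orientations are given as a unit quaternion [x, y, z, w].
In Python, from station import env, set_gripper, viewer, workorder gives the robot as it stands. Calls block until the motion is done:
- env.reach(position, orientation): joint-space move of the TCP to a pose.
- env.move_l(position, rot=None, rate=150, f_stop=None): straight line of the TCP; rot=None keeps the orientation; rate is the mean speed in mm/s. With f_stop (N) it stops when the force on the tool has changed by that much, and returns True; else False.
- env.move_joints(angles): joint-space move.
- set_gripper(opening): finger opening in mm; the grip force is fixed at half the most; returns when the fingers have stopped.
- env.hold(seconds).
- env.ik(position, orientation): joint angles nearest the present ones, or None.
- env.read_state(): the state.
- viewer.camera(name): name is "scene" or "top"; returns the picture (420x560x3 uint8, blue, green, red); there is no depth.
- viewer.camera_params(name): a dict with "fx", "fy", "cx", "cy" (pixels), "pose" (4x4, takes a point from camera to world coordinates). Camera axes: x right, y up, looking along -z (the intrinsics and any distortion apply to the point x, -y, -z); pixel columns grow to the right and rows downward; lengths in mm; the calibration is good to about 2 mm. A picture is of the moment at which its call begins. camera_params takes no time and is no camera call.
A pose or a line that the arm cannot do raises env.IKError and nothing moves.
- workorder.sign_off(): hands the job in, once; it reports no verdict.
The state is a dict: "time_s": time; "qpos": joint angles; "dq": joint speeds; "tau": joint torques, N m; "tool_pos": TCP position; "orientation": TCP orientation; "force": force on the tool from outside, world axes, zero at the start; "wrist_torque": the same for the moment, N m; "width": finger opening in mm.
Only numpy, scipy, OpenCV 4.12 (cv2) and the standard library are available. Lean on these libraries where they do the work, as an engineer would, in place of code of your own. Each camera call takes 0.05 s, during which the arm holds its last target.

## Working session

There is one attempt and no reset: what is moved stays moved. The work goes in short steps, each a Python script; the robot and the scene stay as the last script left them, time stands still between calls to the robot, and variables do not carry over. Pictures are saved under pics/ and viewed, and the job is handed in when it is done.

```bash
ls; mkdir -p pics; python3 - <<'E'
from station import env,set_gripper,viewer,workorder
import cv2
for n in("scene","top"):
    im=viewer.camera(n); cv2.imwrite(f"pics/{n}0.png",im); p=viewer.camera_params(n); print(n,p)
s=env.read_state(); print(s)
E
```

```text
pics
scene {'fx': 482.2619747284059, 'fy': 482.2619747284059, 'cx': 273.8161115851113, 'cy': 201.7239019466246, 'pose': array([[-8.59218286e-01, -2.91267389e-01,  4.20603430e-01,
         1.03788957e+03],
       [ 5.11602057e-01, -4.93493535e-01,  7.03368656e-01,
         7.60635573e+02],
       [ 2.69672133e-03,  8.19528791e-01,  5.73031665e-01,
         6.77327575e+02],
       [ 0.00000000e+00,  0.00000000e+00,  0.00000000e+00,
         1.00000000e+00]])}
top {'fx': 436.9489507703775, 'fy': 436.9489507703775, 'cx': 274.4106638382151, 'cy': 212.67377570926814, 'pose': array([[-1.31662807e-01,  9.65109814e-01, -2.26335927e-01,
         4.12663282e+02],
       [-9.91292932e-01, -1.27770953e-01,  3.18261833e-02,
         1.11316192e+01],
       [ 1.79660464e-03,  2.28555530e-01,  9.73529220e-01,
         8.78410665e+02],
       [ 0.00000000e+00,  0.00000000e+00,  0.00000000e+00,
         1.00000000e+00]])}
{'time_s': 0.1, 'qpos': array([-1.19196775e+00,  4.23778479e-01,  1.63055275e+00,  6.17958121e-06,
        1.08855189e+00, -1.89793053e-02]), 'dq': array([ 3.99320501e-04,  2.43955266e-04, -2.52367632e-03,  9.24975727e-05,
        5.66874951e-04,  3.33107682e-04]), 'tau': array([ 7.24060665e-04, -5.45613742e+01, -2.74323034e+01,  6.45930972e-02,
        1.88434002e-02, -4.39701387e-05]), 'tool_pos': array([ 242.03018663, -575.85179365,  301.99446343]), 'orientation': array([ 9.80283822e-01,  1.97593554e-01, -1.12775937e-04, -6.35308531e-04]), 'force': array([ 0.59124903,  0.61608257, -0.41241019]), 'wrist_torque': array([0.00876311, 0.03079525, 0.02664632]), 'width': 87.7246439455867}
```

View pics/scene0.png

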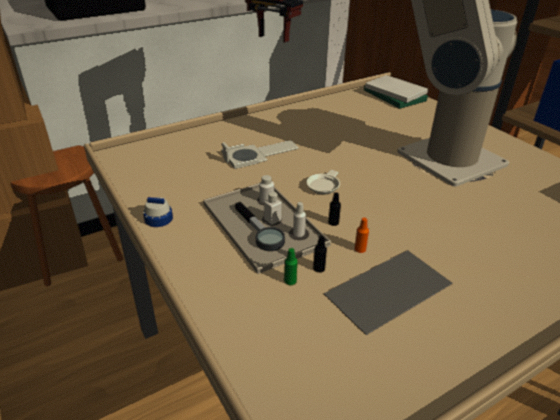

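View pics/top0.png

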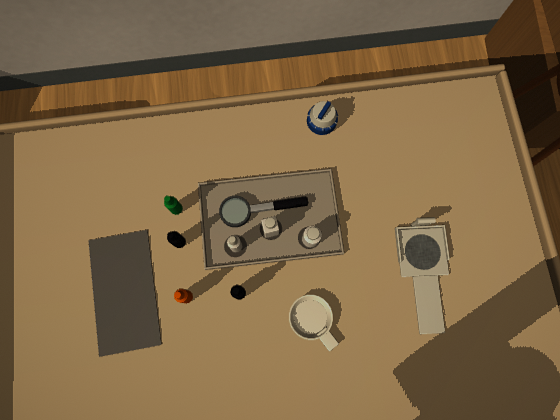

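The top view shows the mat on the left (125,293) and the stand on the right (423,252). The tray is in the middle, with the magnifier lens at (235,210).

Candidates for the white bottles in the top view:
- **Off-white, in the tray:** (234,242), (270,226) and (311,236). These are my three.
- **Look-alikes, outside the tray:** green (173,205), black (177,240), orange (183,296) and black (238,292).

I'll take a close crop and measure.

```bash
cat > h.py <<'E'
import numpy as np, cv2
from station import env,set_gripper,viewer,workorder
P={n:viewer.camera_params(n) for n in("scene","top")}
def ray(n,u,v):
    p=P[n]; d=np.array([(u-p["cx"])/p["fx"],-(v-p["cy"])/p["fy"],-1.]); T=p["pose"]
    d=T[:3,:3]@d; return T[:3,3],d/np.linalg.norm(d)
def onz(n,u,v,z):
    o,d=ray(n,u,v); return o+d*(z-o[2])/d[2]
def proj(n,X):
    p=P[n]; T=p["pose"]; c=T[:3,:3].T@(np.asarray(X,float)-T[:3,3])
    return np.array([p["cx"]+p["fx"]*c[0]/-c[2],p["cy"]-p["fy"]*c[1]/-c[2]])
def tri(a,b):
    A=np.zeros((3,3));r=np.zeros(3);L=[]
    for n,(u,v) in(("top",a),("scene",b)):
        o,d=ray(n,u,v);M=np.eye(3)-np.outer(d,d);A+=M;r+=M@o;L.append((o,d,M))
    X=np.linalg.solve(A,r);return X,[round(float(np.linalg.norm(M@(X-o))),1) for o,d,M in L]
E
python3 - <<'E'
import cv2,numpy as np
a=cv2.imread("pics/top0.png")[160:275,160:350];b=cv2.imread("pics/scene0.png")[165:305,190:380]
a=cv2.resize(a,None,fx=4,fy=4,interpolation=cv2.INTER_CUBIC);b=cv2.resize(b,None,fx=4,fy=4,interpolation=cv2.INTER_CUBIC)
cv2.imwrite("pics/c_top.png",a);cv2.imwrite("pics/c_scene.png",b)
E
```

```text
(no output)
```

View pics/c_top.png

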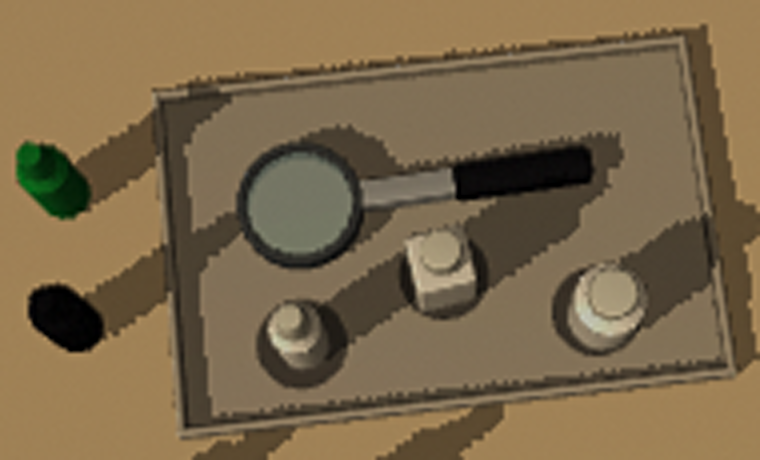

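View pics/c_scene.png

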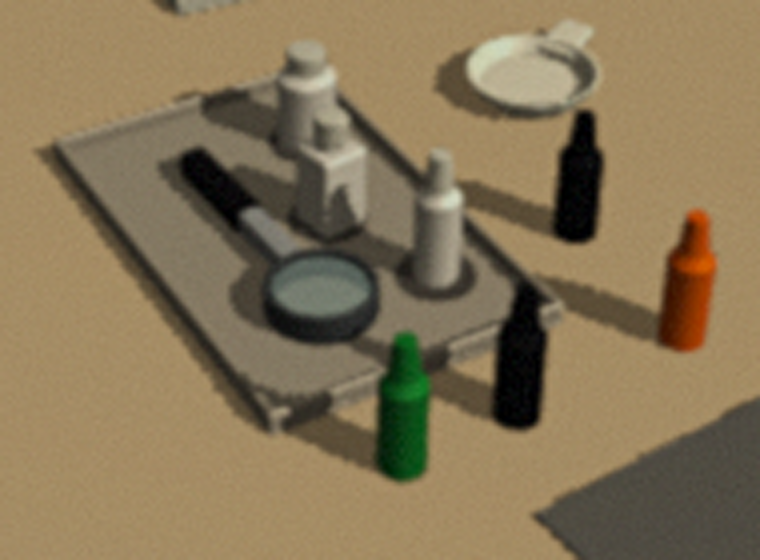

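```bash
python3 - <<'E'
from h import *
np.set_printoptions(precision=1,suppress=True)
T=lambda x,y:(160+(x+.5)/4-.5,160+(y+.5)/4-.5)
S=lambda x,y:(190+(x+.5)/4-.5,165+(y+.5)/4-.5)
c=[onz("top",*T(*p),14)[:2] for p in[(156,93),(684,37),(735,374),(182,434)]]
print("tray",*c,[np.linalg.norm(c[i]-c[(i+1)%4]) for i in range(4)])
ctr=np.mean(c,0);ax=(c[0]+c[1]-c[2]-c[3]);ya=np.arctan2(ax[1],ax[0]);R=np.array([[np.cos(ya),-np.sin(ya)],[np.sin(ya),np.cos(ya)]])
ay=(c[0]+c[3]-c[1]-c[2]); print("ctr",ctr,ya,np.arctan2(ay[1],ay[0])-np.pi/2)
for n,s,z,a,b in(("slim",(-49,75),86,(291,318),(440,158)),("square",(-22,0),77,(441,250),(332,120)),("squat",(-49,-75),68,(615,290),(306,53))):
    X=onz("top",*T(*a),z); print(n,"top",X,"tri",*tri(T(*a),S(*b)),"seat",ctr+R@np.array(s))
for n,p,z in(("lens",(301,204),20),("neck",(365,195),21),("neckgrip",(455,184),21),("end",(591,164),21)):
    print(n,onz("top",*T(*p),z))
for n,u,v in(("black1",177,240),("black2",238,292),("orange",183,296),("green",173,205)): print(n,onz("top",u,v,45))
im=cv2.imread("pics/top0.png");im2=im[225:365,75:175];cv2.imwrite("pics/c_mat.png",cv2.resize(im2,None,fx=4,fy=4,interpolation=2))
cv2.imwrite("pics/c_stand.png",cv2.resize(im[205:345,380:465],None,fx=4,fy=4,interpolation=2))
E
```

```text
tray [696.8 129.7] [ 691.1 -145.5] [ 513.7 -142.3] [520.2 133.2] [np.float64(275.1747234622501), np.float64(177.45421455335403), np.float64(275.4993941541805), np.float64(176.6576474619669)]
ctr [605.4  -6.2] -0.018955993427824044 -0.022160020075148168
slim top [557.6  68.3  86. ] tri [558.6  68.   83.5] [0.8, 0.8] seat [557.9  69.7]
square top [582.1  -4.2  77. ] tri [583.   -4.5  74.1] [0.4, 0.4] seat [583.4  -5.8]
squat top [554.1 -83.2  68. ] tri [554.5 -83.5  66.4] [0.1, 0.1] seat [555.  -80.3]
lens [626.9  61.7  20. ]
neck [627.1  29.1  21. ]
neckgrip [626.8 -16.7  21. ]
end [628.1 -86.5  21. ]
black1 [577.4 177.4  45. ]
black2 [463.6  71.9  45. ]
orange [469.9 174.9  45. ]
green [648.  179.5  45. ]
```

View pics/c_stand.png

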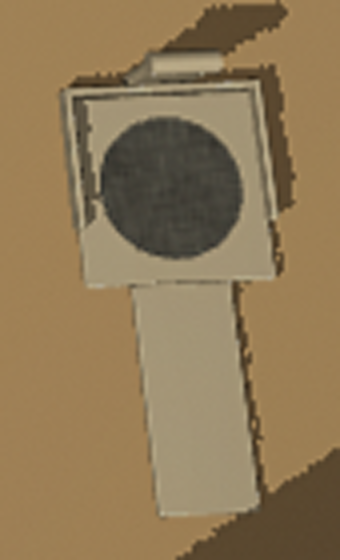

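View pics/c_mat.png

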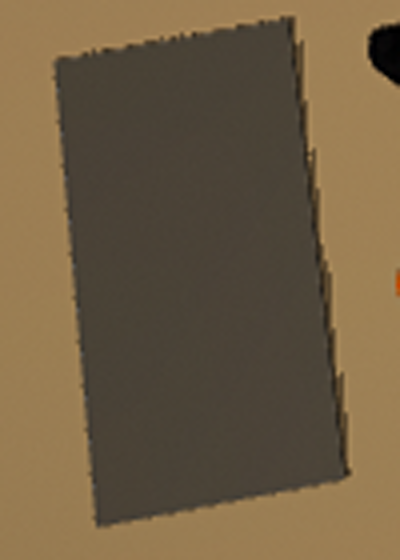

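```bash
python3 - <<'E'
from h import *
np.set_printoptions(precision=1,suppress=True)
f=lambda x,y,a,b:(a+(x+.5)/4-.5,b+(y+.5)/4-.5)
c=[onz("top",*f(*p,75,225),3)[:2] for p in[(55,60),(292,18),(347,476),(97,525)]]
print("mat",*c,[np.linalg.norm(c[i]-c[(i+1)%4]) for i in range(4)],np.mean(c,0))
a=c[0]+c[1]-c[2]-c[3];print(np.arctan2(a[1],a[0]))
pad=onz("top",*f(171,188,380,205),6);l=onz("top",*f(101,188,380,205),6);r=onz("top",*f(243,188,380,205),6)
print("pad",pad,np.linalg.norm(l-r))
for n,p in(("plR0",(135,288)),("plR1",(235,283)),("plE0",(159,517)),("plE1",(260,507)),("bay",(88,286)),("bay",(275,277))): print(n,onz("top",*f(*p,380,205),6))
im=viewer.camera("scene");cv2.imwrite("pics/c_stand2.png",cv2.resize(im[130:180,210:310],None,fx=6,fy=6,interpolation=2))
E
```

```text
mat [610.1 363.7] [616.  243.3] [388.4 231.9] [381.7 351.8] [np.float64(120.57044906926181), np.float64(227.80235299367612), np.float64(120.0845192880132), np.float64(228.6289316275264)] [499.  297.7]
0.051156076995152025
pad [ 496.7 -301.6    6. ] 71.40158594573512
plR0 [ 450.1 -273.5    6. ]
plR1 [ 446.  -323.3    6. ]
plE0 [ 341.1 -262.7    6. ]
plE1 [ 339.2 -312.     6. ]
bay [ 454.2 -250.6    6. ]
bay [ 446.3 -343.6    6. ]
```

View pics/c_stand2.png

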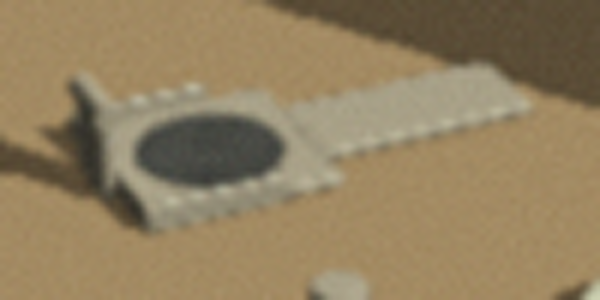

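Measurements agree with the given sizes to about 1.5%, and seat, bottle and plank positions are consistent. By the close crop, the slim bottle is at the left seat, the square in the middle and the squat on the right. I'll move the slim bottle first.

```bash
cat >> h.py <<'E'
def q(yaw): return [float(np.cos(yaw/2)),float(np.sin(yaw/2)),0.,0.]
# name: start xy, slot xy on mat, grasp height above base, opening
m=np.array([499.,298.]); ex=np.array([np.cos(.051),np.sin(.051)])
B={"slim":(np.array([558.,68.2]),m+70*ex,40,55),
   "square":(np.array([582.5,-4.3]),m,36,58),
   "squat":(np.array([554.3,-83.3]),m-70*ex,33,62)}
TZ=215.
def st(t=""):
    s=env.read_state();print(t,"t %.1f"%s["time_s"],"pos",np.round(s["tool_pos"],1),"w %.1f"%s["width"],"F",np.round(s["force"],1))
def carry(name,a,za,b,zb):
    g,op=B[name][2:]
    if np.linalg.norm(env.read_state()["tool_pos"][:2]-a)>3: env.reach([*a,TZ],q(0))
    set_gripper(op)
    env.move_l([*a,za+g+61],rate=150); set_gripper(0); st(name+" gripped")
    env.move_l([*a,TZ],rate=150); st("lifted")
    env.move_l([*b,TZ],rate=220)
    env.move_l([*b,zb+g+61+12],rate=150)
    hit=env.move_l([*b,zb+g+61+0.5],rate=25,f_stop=4); st("down hit=%s"%hit)
    set_gripper(op); env.move_l([*b,TZ],rate=200); st("up")
def pic(n,name):
    im=viewer.camera(n);cv2.imwrite(f"pics/{name}.png",im);return im
E
python3 - <<'E'
from h import *
for n,(a,b,g,o) in B.items():
    for p in(a,b):
        for z in(g+64,TZ): j=env.ik([*p,z],q(0)); assert j is not None; print(n,np.round(j,2))
for p,y in(((627,9.7),1.578),((445,-296.7),-.095)): print(np.round(env.ik([*p,88],q(y)),2))
a,b,_,_=B["slim"]; carry("slim",a,4,b,3)
pic("top","t1");pic("scene","s1")
E
```

```text
slim [ 0.1   0.63  1.87 -0.    0.65  1.67]
slim [ 0.1   0.45  1.83 -0.    0.86  1.67]
slim [ 0.47  0.71  1.67 -0.    0.76  2.04]
slim [ 0.47  0.55  1.64 -0.    0.95  2.04]
square [-0.03  0.66  1.82 -0.    0.67  1.54]
square [-0.03  0.48  1.79 -0.    0.88  1.54]
square [ 0.52  0.65  1.82 -0.    0.66  2.09]
square [ 0.52  0.47  1.79 -0.    0.88  2.09]
squat [-0.17  0.64  1.87 -0.    0.63  1.4 ]
squat [-0.17  0.45  1.83 -0.    0.86  1.4 ]
squat [ 0.58  0.61  1.96 -0.    0.58  2.15]
squat [ 0.58  0.4   1.92 -0.    0.82  2.15]
[-0.    0.72  1.72 -0.    0.71 -0.01]
[-0.61  0.63  1.93 -0.    0.58  1.06]
slim gripped t 4.9 pos [558.2  68.2 105.4] w 25.6 F [-0.5  0.4  4.1]
lifted t 5.7 pos [557.4  68.2 214.2] w 25.6 F [-0.1  0.1 -1.5]
down hit=True t 8.3 pos [568.8 301.6 104.4] w 25.5 F [0.9 0.3 4.1]
up t 9.6 pos [568.4 301.3 214.3] w 55.2 F [-0.1 -0.2 -0.4]
```

View pics/s1.png

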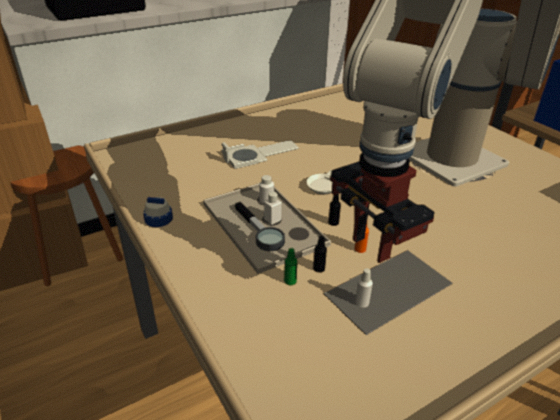

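The slim bottle stands upright on the mat at about (364,289), and the others haven't moved. The contact force came at the expected height. Next are the square and squat bottles.

```bash
python3 - <<'E'
from h import *
for n in("square","squat"):
    a,b,_,_=B[n]; carry(n,a,4,b,3)
env.reach([600,-60,260],q(1.578)); st()
pic("scene","s2")
E
```

```text
square gripped t 12.6 pos [582.7  -4.3 101.5] w 31.2 F [-0.8  0.   5.1]
lifted t 13.5 pos [581.9  -4.3 214.2] w 31.5 F [ 0.3  0.3 -0.1]
down hit=True t 16.4 pos [498.9 298.  100.5] w 31.3 F [0.4 0.1 5.2]
up t 17.8 pos [498.5 297.7 214.4] w 57.9 F [-0.4 -0.4  1.1]
squat gripped t 21.0 pos [554.5 -83.3  98.5] w 35.2 F [-1.   0.3  5.4]
lifted t 21.9 pos [553.7 -83.2 214.2] w 35.3 F [ 0.1 -0.3 -0.2]
down hit=True t 25.2 pos [429.  294.4  97.5] w 35.3 F [-0.3  0.8  4.5]
up t 26.6 pos [428.7 294.1 214.4] w 61.7 F [ 0.4 -0.4  0.8]
 t 28.5 pos [599.8 -59.5 259.5] w 62.1 F [-0.3 -0.7 -0.1]
```

View pics/s2.png

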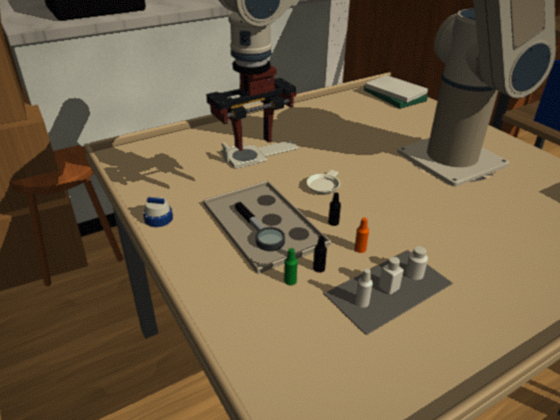

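All three bottles stand on the mat at (364,289), (393,274) and (417,263), and the magnifier hasn't moved, with its lens at (270,238). I'll cross-check the lens in the scene view before gripping it at the balance point.

```bash
python3 - <<'E'
from h import *
f=lambda x,y:(190+(x+.5)/4-.5,165+(y+.5)/4-.5)
print(np.round(onz("scene",*f(321,288),22),1),np.round(onz("scene",*f(246,216),22),1))
G=[627.2,9.8]
env.reach([*G,180],q(1.578)); set_gripper(45)
env.move_l([*G,110],rate=120)
hit=env.move_l([*G,87.0],rate=40,f_stop=6); st("hit=%s"%hit)
set_gripper(0); st("grip"); w0=env.read_state()["wrist_torque"]
env.move_l([*G,92],rate=20); env.move_l([*G,125],rate=60); env.hold(.2); st("lift"); print(env.read_state()["wrist_torque"])
pic("scene","s3");cv2.imwrite("pics/s3c.png",cv2.resize(cv2.imread("pics/s3.png")[150:280,180:340],None,fx=4,fy=4))
E
```

```text
[631.1  64.4  22. ] [635.1 -12.6  22. ]
hit=False t 31.0 pos [627.2   9.8  86.9] w 45.0 F [ 0.2 -0.3 -0.4]
grip t 31.6 pos [627.4   9.8  87.2] w 13.9 F [1.1 0.7 0.1]
lift t 32.9 pos [626.9   9.8 124.5] w 13.6 F [ 0.5 -0.4 -1.4]
[-0.03829191 -0.07993059 -0.04482309]
```

View pics/s3c.png

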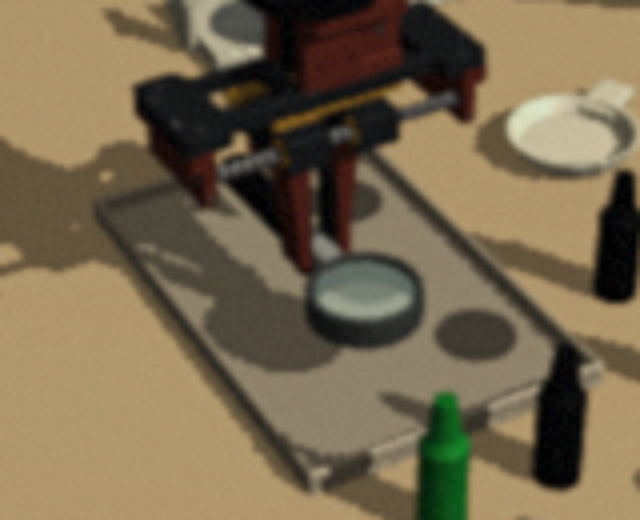

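The magnifier hangs level, with its lens at about (365,298) in the crop and little wrist moment. Next I'll carry it to the stand.

```bash
python3 - <<'E'
from h import *
ps=onz("scene",244.75,154.6,6)[:2];print("pad scene",ps)
pad=np.array([496.7,-301.6]); pad=pad*.65+ps*.35 if np.linalg.norm(pad-ps)<8 else pad
y=-.095; G=pad-52.7*np.array([np.cos(y),np.sin(y)]); print(pad,G)
env.move_l([627.2,9.8,180],rate=120)
env.move_l([*G,180],rot=q(y),rate=110); st("over")
env.move_l([*G,125],rate=100)
pic("top","t4");pic("scene","s4")
a=cv2.imread("pics/t4.png")[190:350,370:490];b=cv2.imread("pics/s4.png")[100:210,190:340]
cv2.imwrite("pics/t4c.png",cv2.resize(a,None,fx=3.6,fy=3.6));cv2.imwrite("pics/s4c.png",cv2.resize(b,None,fx=4,fy=4))
E
```

```text
pad scene [ 497.03271388 -304.55950808]
[ 496.81644986 -302.63582783] [ 444.35407981 -297.63685504]
over t 37.0 pos [ 444.5 -297.5  180. ] w 14.2 F [-0.3  0.6 -2.1]
```

View pics/t4c.png

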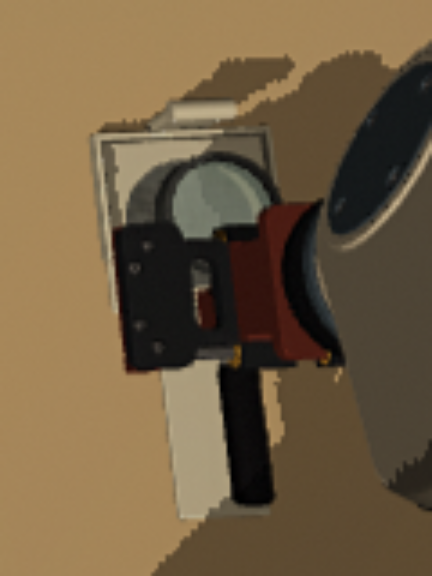

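View pics/s4c.png

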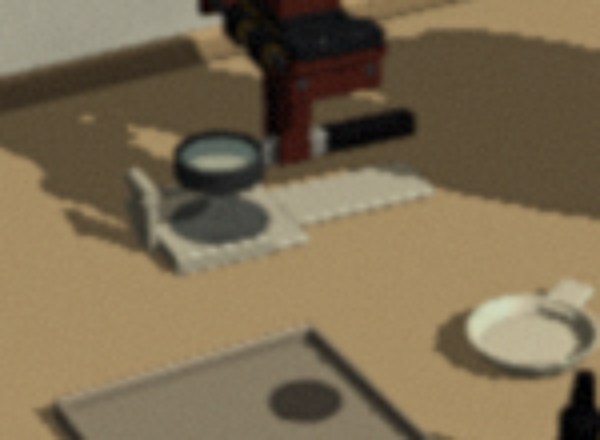

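The lens shows at (220,211) in the top crop and (219,152) in the scene crop. It is level with the handle above the plank. I'll check its position, then lower it.

```bash
python3 - <<'E'
from h import *
a=(370+220.5/3.6-.5,190+211.5/3.6-.5);b=(190+219.5/4-.5,100+152.5/4-.5)
print("top",onz("top",*a,60),"scene",onz("scene",*b,60),tri(a,b))
y=-.095
e=onz("top",370+253.5/3.6-.5,190+503/3.6-.5,59);print("end",e)
G=[444.4,-297.6]
env.move_l([*G,98],rate=80); hit=env.move_l([*G,88.3],rate=15,f_stop=4); st("hit=%s"%hit)
env.hold(.2); set_gripper(45); st("open")
env.move_l([*G,180],rate=120); env.reach([450,60,300],q(0)); st()
pic("top","t5");pic("scene","s5")
a=cv2.imread("pics/t5.png")[205:345,380:465];cv2.imwrite("pics/t5c.png",cv2.resize(a,None,fx=4,fy=4,interpolation=2))
E
```

```text
top [ 495.74155059 -299.31737782   60.        ] scene [ 496.89466638 -303.35893825   60.        ] (array([ 496.91543026, -300.01965691,   60.95859854]), [1.6, 1.6])
end [ 348.49276768 -284.68984136   59.        ]
hit=True t 38.9 pos [ 444.4 -297.6   89.1] w 13.7 F [-1.8 -0.2  4.3]
open t 39.7 pos [ 443.9 -297.2   88.5] w 45.2 F [ 0.2  0.2 -0.6]
 t 42.0 pos [450.1  59.4 299.6] w 45.2 F [0.1 0.9 0.5]
```

View pics/t5c.png

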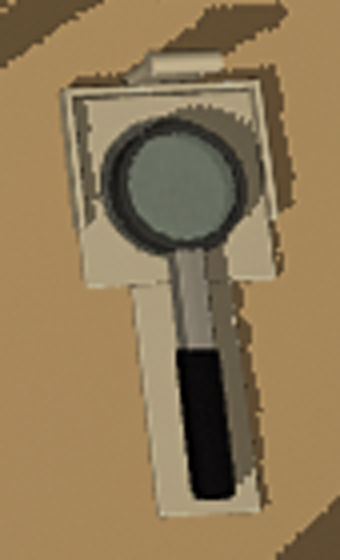

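View pics/s5.png

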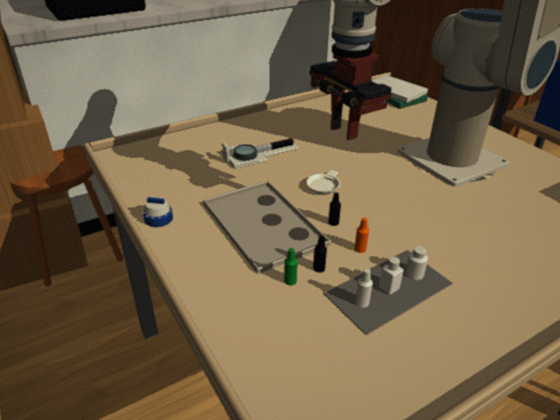

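The magnifier lies in the bay with its handle on the plank, and the bottles still stand on the mat. I'll check the lens offset and return the bottles.

```bash
python3 - <<'E'
from h import *
L=onz("top",380+182/4-.5,205+186/4-.5,24)
e=onz("top",380+214/4-.5,205+498/4-.5,24); print("lens",L,"pad 496.8,-302.6; handle yaw",np.arctan2(L[1]-e[1],L[0]-e[0]))
for n in("squat","square","slim"):
    a,b,_,_=B[n]; carry(n,b,3,a,4)
env.reach([350,-80,300],q(0)); st()
pic("top","t6");pic("scene","s6")
cv2.imwrite("pics/t6c.png",cv2.resize(cv2.imread("pics/t6.png")[160:275,160:350],None,fx=4,fy=4,interpolation=2))
E
```

```text
lens [ 495.53257407 -300.57942838   24.        ] pad 496.8,-302.6; handle yaw -0.10889960693197552
squat gripped t 45.1 pos [429.3 294.6  97.5] w 35.6 F [-0.6 -0.3  5.8]
lifted t 46.0 pos [428.6 294.1 214.3] w 35.3 F [ 0.2  0.2 -0.3]
down hit=True t 49.3 pos [554.2 -83.3  98.5] w 35.5 F [-0.6  0.4  4.6]
up t 50.7 pos [553.7 -83.2 214.4] w 62.1 F [ 0.8 -0.9 -0.5]
square gripped t 53.9 pos [499.2 298.1 100.5] w 31.0 F [-0.7 -1.   5.6]
lifted t 54.8 pos [498.5 297.7 214.2] w 31.0 F [-0.1 -0.5  0.4]
down hit=True t 57.7 pos [582.4  -4.3 101.5] w 31.0 F [-0.8  0.   4.6]
up t 59.0 pos [581.9  -4.3 214.3] w 58.2 F [ 0.3 -0.5 -0.9]
slim gripped t 61.9 pos [569.1 301.6 104.4] w 25.4 F [-0.4 -1.   3.7]
lifted t 62.8 pos [568.4 301.3 214.2] w 25.2 F [-0.8  0.  -0.1]
down hit=True t 65.3 pos [557.9  68.2 105.4] w 25.2 F [-0.1 -0.2  3.4]
up t 66.7 pos [557.4  68.2 214.4] w 55.0 F [-0.3  0.6 -0.1]
 t 67.7 pos [350.9 -80.  299.9] w 55.0 F [ 0.4 -0.   0. ]
```

View pics/t6c.png

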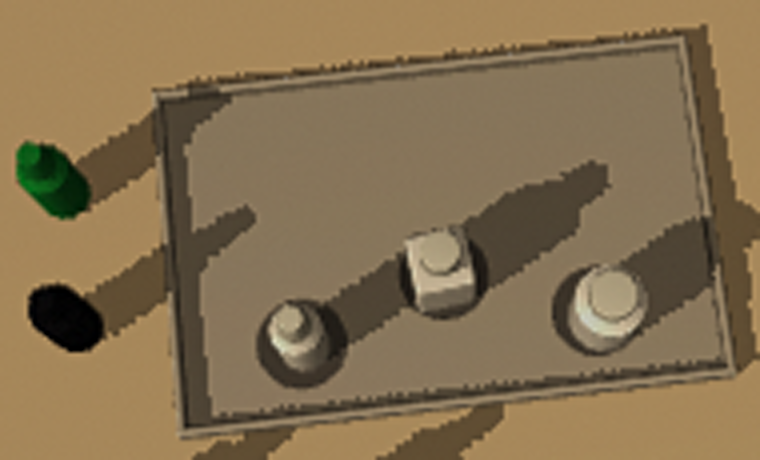

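View pics/s6.png

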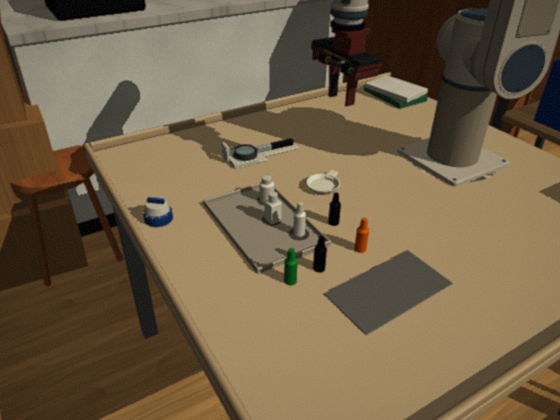

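The caps are back at crop pixels (291,318), (441,250) and (615,292), within about 2 crop px (1 mm) of the start. The timer and spoon rest haven't moved, so I'm handing in.

```bash
python3 -c "
from h import *
env.hold(.3); workorder.sign_off(); st()"
```

```text
the job is handed in; nothing more can be done
the job is handed in; nothing more can be done
```

I moved the three bottles to the mat, carried the magnifier level to the stand, and stood each bottle back in its own seat. I handed the job in at about 68 s, well inside the 147 s limit; sign-off gives no verdict.

- **Magnifier:** by the top camera, the lens centre is about 2.5 mm from the pad centre, and the handle is within about 0.02 rad of the plank. It landed at the expected height, and it looked level in the picture taken just after lifting.
- **Bottles:** all three stand upright, with their caps within about 1 mm of where they started.
- **Bystanders:** the timer, the spoon rest and the coloured look-alikes look unmoved in the last pictures.
- **Disagreements:** the two cameras differed by about 3–5 mm on the lens and pad positions. Lengths measured in the top view mostly came out about 1% short, up to 1.7% on the tray. Both are well inside the 15 mm tolerance, and no check failed.

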